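# Sort the tea tins by weight and hang up the trivets

### The job

Tidy the counter after tea: lift first the green tin and then the yellow tin clear of the counter for a moment, one at a time, to feel which is heavier; stand the heavier tin upright in the middle of the black coaster and the lighter one upright in the middle of the wooden tray for refilling. Hang every blue bridge trivet there is over the steel rail, one leg on each side of the bar and its top resting on the bar, and leave everything else where it is.

Things in the scene. Friction and masses are not known exactly. Their poses are not given: they have to be found in the camera images.
- green_tin: tea tin with lid, closed for good (the lid does not come off): a green box 90 mm along its x, 60 mm along its y, 85 mm tall, with a blank paper label; grip it across the 60 mm sides. Origin: centre of its underside, z up. Empty it weighs about 150 g; it holds a packet out of sight. With its packet, one of the two tins weighs 0.5 to 0.7 kg and the other 0.17 to 0.26 kg; which one is which changes from start to start, and only lifting tells
- yellow_tin: tea tin with lid, closed for good (the lid does not come off): a yellow box 90 mm along its x, 60 mm along its y, 85 mm tall, with a blank paper label; grip it across the 60 mm sides. Origin: centre of its underside, z up. Empty it weighs about 150 g; it holds a packet out of sight. With its packet, one of the two tins weighs 0.5 to 0.7 kg and the other 0.17 to 0.26 kg; which one is which changes from start to start, and only lifting tells
- trivet1: blue enamelled bridge trivet (may be absent), an upside-down U of 4 mm steel with a cork pad on top, about 120 g: 80 mm long along its x, 46 mm wide over the legs along its y, 70 mm tall, 38 mm free between the legs, open at both ends and below. It stands on its two legs. Origin: centre between the feet, z up; grip it from above across the 46 mm
- trivet1_crown (a point): the middle of the underside of that trivet's top, 66 mm above its feet: this rests on the bar once it hangs
- trivet2: blue enamelled bridge trivet (may be absent), an upside-down U of 4 mm steel with a cork pad on top, about 120 g: 80 mm long along its x, 46 mm wide over the legs along its y, 70 mm tall, 38 mm free between the legs, open at both ends and below. It stands on its two legs. Origin: centre between the feet, z up; grip it from above across the 46 mm
- trivet2_crown (a point): the middle of the underside of that trivet's top, 66 mm above its feet: this rests on the bar once it hangs
- trivet3: blue enamelled bridge trivet (may be absent), an upside-down U of 4 mm steel with a cork pad on top, about 120 g: 80 mm long along its x, 46 mm wide over the legs along its y, 70 mm tall, 38 mm free between the legs, open at both ends and below. It stands on its two legs. Origin: centre between the feet, z up; grip it from above across the 46 mm
- trivet3_crown (a point): the middle of the underside of that trivet's top, 66 mm above its feet: this rests on the bar once it hangs
- rail_mid (a point): middle of the fixed steel hanging rail, on the axis of the bar: a horizontal round bar of 16 mm diameter, along this point's y, x level and square to it, z up; 380 mm between the axes of its two end posts (20 mm thick). Room for three trivets side by side
- rail: the same rail's stand, fixed; origin on the counter below the middle of the bar, axes as for its middle point; the bar's axis is 170 mm up
- coaster: black plastic coaster, fixed, 120 mm square and 6 mm thick; origin: centre of its underside
- tray: low wooden refill tray, fixed, 170 mm along its x by 150 mm along its y, rim 18 mm high and 7 mm thick, floor 7 mm thick; origin: centre of its underside
- kettle_lid: bystander: stainless kettle lid, 90 mm across, 39 mm tall with its black knob
- sugar: bystander: glass sugar dispenser with steel cap, spout and red press-button, 76 mm across, 146 mm tall
- bamboo_spoon: bystander: bamboo spoon, 200 mm long, lying
- mug: bystander: blue mug, 80 mm across, 90 mm tall
- spice_jar: bystander: spice jar with red cap, 56 mm across, 100 mm tall
- saucer: bystander: white saucer, 90 mm across, 18 mm tall
Mind the look-alikes: they are no part of the job. Several things look just like the yellow_tin: the one meant starts farthest to the robot's right.

How it is judged:
On the way, in this order (a step that is already met when the one before it is completed fails the run):
1. the green tin is lifted at least 30 mm clear of the counter while the yellow tin stands (height (world z) of green_tin above 0.03 m and height (world z) of yellow_tin below 0.025 m), for 0.3 s.
2. then the yellow tin is lifted at least 30 mm clear while the green tin stands (height (world z) of yellow_tin above 0.03 m and height (world z) of green_tin below 0.025 m), for 0.3 s.
At the end, for the whole second after the job is handed in: Heavier tin upright on the coaster (centres within 30 mm), lighter one upright in the tray (within 40 mm); each present trivet hangs still, top on the bar, bar between its legs, within 170 mm of the bar's middle, tilted under 20 degrees; bystanders within 40 mm of their start (((contact force between green_tin and coaster above 4 N and contact force between green_tin and coaster above 1 N and horizontal distance between green_tin and coaster below 0.03 m and angle between each of green_tin, yellow_tin's own z axis and vertical below 0.1 rad and linear speed of each of green_tin, yellow_tin below 0.05 m/s and contact force between yellow_tin and tray between 1 and 4 N and horizontal distance between yellow_tin and tray below 0.04 m) or (contact force between yellow_tin and coaster above 4 N and contact force between yellow_tin and coaster above 1 N and horizontal distance between yellow_tin and coaster below 0.03 m and angle between each of yellow_tin, green_tin's own z axis and vertical below 0.1 rad and linear speed of each of yellow_tin, green_tin below 0.05 m/s and contact force between green_tin and tray between 1 and 4 N and horizontal distance between green_tin and tray below 0.04 m)) and x of trivet1_crown in the frame of rail_mid between -0.015 and 0.015 m and y of trivet1_crown in the frame of rail_mid between -0.17 and 0.17 m and z of trivet1_crown in the frame of rail_mid between 0.003 and 0.02 m and angle between each of trivet1, trivet2, trivet3's own z axis and vertical below 0.35 rad and linear speed of each of trivet1, trivet2, trivet3 below 0.05 m/s and x of trivet2_crown in the frame of rail_mid between -0.015 and 0.015 m and y of trivet2_crown in the frame of rail_mid between -0.17 and 0.17 m and z of trivet2_crown in the frame of rail_mid between 0.003 and 0.02 m and x of trivet3_crown in the frame of rail_mid between -0.015 and 0.015 m and y of trivet3_crown in the frame of rail_mid between -0.17 and 0.17 m and z of trivet3_crown in the frame of rail_mid between 0.003 and 0.02 m and distance of each of kettle_lid, sugar, bamboo_spoon, mug, spice_jar, saucer from where it was at the start of the episode below 0.04 m); the robot touches nothing.
It fails at once if the glass sugar dispenser is knocked over (angle between sugar's own z axis and vertical above 0.7 rad).
Of trivet1, trivet2, trivet3 only 2 to 3 are there at a start; the rules pass over those that are not, and their reading is None.
At some moment in a run one of green_tin, yellow_tin may be knocked a few centimetres aside while the robot is not near it.
It also fails if it takes over 210 s, if anything falls off the work surface, if the arm or the gripper's body presses on something with over 40 N, if the wrist force passes 120 N, or if a joint passes its speed limit or range.

### The arm

A 7-joint arm with a two-finger parallel gripper is mounted at the origin on the work surface. World frame = base frame: x ahead of the robot, y to its left, z up, the work surface at z = 0. Lengths are in m, angles in rad, forces in N, time in s.
With the tool pointing down it reaches from about 0.425 to 0.925 m from the base axis. Payload 6.8 kg.
Tool frame: the origin (TCP) lies at the very end of the fingers, on their centre line; the grasp point (between the pads) lies 19 mm behind it (r.tcp_to_grasp is the distance from the TCP to the grasp point, in m); z points along the fingers, y is the line along which they close (so a half turn about z gives the same grasp; the last joint's range is limited). The gripper opens to 85 mm and grips with 20 to 120 N. Pads are 22 mm wide; open, the fingers measure 114 mm over their backs; the gripper's body (76 mm by 85 mm) begins 54 mm behind the grasp point. The pads swing forward as they close: fully open they stand 13 mm farther back than shut.
Start: joints at [1.027, 0.477, 0.022, 1.555, -0.011, 1.109, -0.083], TCP at [0.285, -0.612, 0.231] pointing down, gripper open.
Joint ranges: [-2.96, 2.96], [-0.34, 2.1], [-1.41, 1.46], [0.24, 2.44], [-1.37, 4.51], [0.17, 1.92], [-2.96, 2.96]. Speed limits (rad/s): [2.39, 2.39, 3.14, 3.14, 3.14, 3.14, 3.14].

### API

Orientations are given as a rotation vector (axis times angle).
In Python, from bench import r gives the robot as it stands.
- The arm moves only by the tool step_arm, never from a script. Its argument "moves" is a list of rows, each a list of 7 numbers: the shift along the tool's x, y, z in mm, then the turn, a rotation vector about the tool's x, y, z in rad, then the finger opening in mm, from 0 to 85.4. A call has 1 to 8 rows; each row is the pose to reach, as a shift and turn from the pose commanded when the call began, along the tool's axes at that moment; what a row does not reach only later rows make up. A row lasts 1/10 s, in which the tool goes at most 50 mm and 8.59 degrees, less where a joint would pass 70% of its speed; a pose out of reach is approached as far as the arm can. A call with a gripper value outside its range is refused whole. The fingers move at their own pace and stop on an object; "grip_force" is the grip in N (left out, the last holds). Time passes only in rows, so rows that repeat a pose let the fingers close. It gives the time, the measured TCP pose, the force, the opening and the grip force at its end, in the units of the state.
- r.get_obs(): the state, without advancing time (a new reading comes with each control period).
- r.grab_frame(name): name is "side" or "top" or "wrist"; returns a dict with "image" (384x512x3 uint8, red, green, blue), "depth" (384x512 float32, m along the optical axis (not along the pixel's ray), 0 where there is no reading), "mtx" (3x3 intrinsics, pixels), "rvec" (rotation vector, rad) and "tvec" (3), from world to camera coordinates, as OpenCV has them. Camera axes: x right, y down, z forward; pixel columns grow to the right and rows downward; lengths in m; the calibration is good to about 2 mm. A picture is of the moment at which its call begins.
- r.hand_in(): hands the job in; it is judged then, once.
The state is a dict: "clock": time; "joints": joint angles; "qvel": joint speeds; "tau": joint torques, N m; "tcp_pos": TCP position; "orientation": TCP orientation; "contact_force": force on the tool from outside, world axes, zero at the start; "moment": the same for the moment, N m; "grip_width": finger opening in m; "gripper_force": force on a finger pad.
Only numpy, scipy, OpenCV 4.12 (cv2) and the standard library are available. Lean on these libraries where they do the work, as an engineer would, in place of code of your own. Each camera call takes 0.05 s, during which the arm holds its last target. There are 200 camera calls.

## Working session

There is one attempt and no reset: what is moved stays moved. The work goes in short steps, Python scripts to look and compute and a tool call to move; the robot and the scene stay as the last step left them, time stands still between calls to the robot, and variables do not carry over. Pictures are saved under pics/ and viewed, at most 14 in all, crops included, and the job is handed in when it is done.

Besides the shell and the picture viewer there is one more tool, called after "Call:" as name([rows], argument=value, ...), one row to a line, values as JSON. step_arm: Moves the arm, as the interface text tells. Its arguments: {"type":"object","properties":{"moves":{"type":"array","items":{"type":"array","items":{"type":"number"}}},"grip_force":{"type":"number"}},"required":["moves"]}

```bash
mkdir -p pics; ls
cat > h.py <<'E'
import numpy as np, cv2
from bench import r
from scipy.spatial.transform import Rotation as R
def grab(n):
    f=r.grab_frame(n); f['R']=R.from_rotvec(np.ravel(f['rvec'])).as_matrix(); f['t']=np.ravel(f['tvec']); return f
def cloud(f):
    d=f['depth']; K=f['mtx']; v,u=np.mgrid[:d.shape[0],:d.shape[1]]
    c=np.stack([(u-K[0,2])/K[0,0]*d,(v-K[1,2])/K[1,1]*d,d],-1)
    p=(c-f['t'])@f['R']; p[d==0]=np.nan; return p
def save(f,n): cv2.imwrite('pics/'+n+'.png',f['image'][:,:,::-1])
E
python3 - <<'E'
from h import *
for n in('top','side'):
    f=grab(n); save(f,n+'0'); p=cloud(f); print(n,-f['R'].T@f['t'], f['R'][2]); np.savez(n+'0',p=p,im=f['image'])
    print(p[192,256],p[50,50],p[330,450])
o=r.get_obs(); print(o)
E
```

```text
pics
top [0.26245676 0.06139995 1.27945583] [ 0.21156764 -0.01206199 -0.97728893]
[0.5541778  0.03319865 0.00060764] [ 1.58143989  1.05966667 -0.7482302 ] [ 0.10247235 -0.50135542 -0.00246623]
side [ 0.42902832 -0.73860875  0.72191735] [ 0.07643852  0.79741086 -0.59857588]
[0.50154814 0.19068742 0.01740885] [-0.3212598   1.06674345  0.20591792] [ 8.63578199e-01 -3.08105724e-01  5.78098607e-04]
{'clock': 0.1, 'joints': array([ 1.02691023,  0.47769815,  0.02233662,  1.55635023, -0.01152329,
        1.109313  , -0.08309327]), 'qvel': array([-0.00015152, -0.00335143,  0.00180674, -0.0028158 ,  0.00127715,
       -0.00188084, -0.00038406]), 'tau': array([ 4.71331441e-03, -5.97765219e+01,  1.61397893e+00, -2.81957066e+01,
        1.28522908e-02,  4.96644789e-03,  2.77838825e-05]), 'tcp_pos': array([ 0.28470538, -0.61142621,  0.23043675]), 'orientation': array([-3.06576085e+00, -6.78819418e-01,  7.01970133e-04]), 'contact_force': array([-0.12710711, -0.00721927,  1.04365004]), 'moment': array([ 0.00593125,  0.00249336, -0.02285336]), 'gripper_force': 0.0, 'grip_width': 0.08517086060685142}
```

View pics/top0.png

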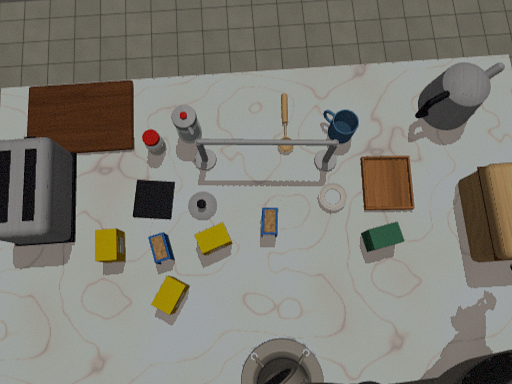

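View pics/side0.png

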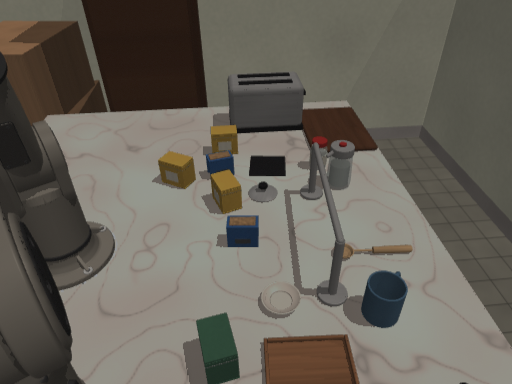

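The top view shows the green tin at (383,236), and three yellow tins at (110,245), (213,238) and (170,295); the one meant is (213,238), farthest right. There are trivets at (161,248) and (270,222), the coaster at (154,199), the tray at (387,183) and the rail from (203,142) to (330,142). The side view also shows only two trivets, at (220,165) and (243,231).

```bash
cat > m.py <<'E'
from h import *
def rects(p,im,names=None):
    hsv=cv2.cvtColor(im,cv2.COLOR_RGB2HSV); H,S,V=[hsv[...,i].astype(int) for i in range(3)]
    M={'yel':(H>18)&(H<34)&(S>150),'grn':(H>60)&(H<90)&(S>80),'blu':(H>98)&(H<122)&(S>110)}
    out=[]
    for k,m in M.items():
        n,l,s,c=cv2.connectedComponentsWithStats(cv2.morphologyEx(m.astype(np.uint8),cv2.MORPH_CLOSE,np.ones((3,3))))
        for i in range(1,n):
            if s[i,4]<40: continue
            x,y,w,h=s[i,:4]
            mm=np.zeros(l.shape,np.uint8); hull=cv2.findContours((l==i).astype(np.uint8),0,2)[0]
            cv2.drawContours(mm,[cv2.convexHull(np.vstack(hull))],-1,1,-1)
            q=p[mm>0]; q=q[~np.isnan(q[:,2])]; 
            zt=np.percentile(q[:,2],90); t=q[abs(q[:,2]-zt)<.006]
            (cx,cy),(a,b),an=cv2.minAreaRect((t[:,:2]*1000).astype(np.float32))
            if a<b: an+=90; a,b=b,a
            out.append((k,cx,cy,a,b,(an+90)%180-90,zt*1000)); print(k,'px',c[i].round(),'c %.0f %.0f  size %.0f x %.0f long-axis deg %.1f  ztop %.0f n %d'%(cx,cy,a,b,(an+90)%180-90,zt*1000,len(t)))
    return out
E
python3 - <<'E'
from m import *
for n in('top','side'):
    z=np.load(n+'0.npz'); print(n); rects(z['p'],z['im'])
z=np.load('top0.npz'); p=z['p'];im=z['im']
b=p[(p[...,2]>.165)&(p[...,2]<.19)&(p[...,0]>.55)&(p[...,0]<.9)&(abs(p[...,1])<.3)]
print('rail',len(b),b.min(0),b.max(0),np.polyfit(b[:,1],b[:,0],1), np.percentile(b[:,2],[5,50,95]))
def box(u0,u1,v0,v1,cond,nm):
    q=p[v0:v1,u0:u1].reshape(-1,3); c=im[v0:v1,u0:u1].reshape(-1,3).astype(int); m=cond(q,c); t=q[m]
    print(nm,m.sum(),cv2.minAreaRect((t[:,:2]*1000).astype(np.float32)),np.nanmedian(t[:,2]))
box(125,182,172,225,lambda q,c:(c.max(1)<60)&(q[:,2]<.02),'coaster')
box(352,422,148,218,lambda q,c:(c[:,0]-c[:,2]>40)&(q[:,2]<.04),'tray')
for nm,(u,v) in dict(lid=(202,204),saucer=(333,198),mug=(341,125),sugar=(184,113),spice=(151,137),spoon=(285,130)).items(): print(nm,p[v,u].round(3))
E
```

```text
top
yel px [213. 238.] c 412 169  size 89 x 60 long-axis deg -69.3  ztop 88 n 602
yel px [109. 245.] c 414 471  size 88 x 59 long-axis deg -0.4  ztop 88 n 604
yel px [169. 295.] c 263 299  size 90 x 60 long-axis deg -31.4  ztop 88 n 671
grn px [382. 236.] c 383 -325  size 89 x 57 long-axis deg -79.1  ztop 88 n 594
blu px [342. 125.] c 732 -247  size 77 x 76 long-axis deg -12.9  ztop 87 n 120
blu px [269. 221.] c 451 2  size 74 x 44 long-axis deg -4.6  ztop 74 n 358
blu px [162. 248.] c 397 324  size 78 x 46 long-axis deg 13.8  ztop 75 n 388
side
yel px [224. 136.] c 414 471  size 87 x 67 long-axis deg 0.7  ztop 88 n 227
yel px [178. 168.] c 262 296  size 88 x 61 long-axis deg -29.6  ztop 88 n 312
yel px [227. 191.] c 412 167  size 93 x 60 long-axis deg -69.5  ztop 88 n 403
grn px [218. 349.] c 382 -327  size 90 x 59 long-axis deg -79.8  ztop 88 n 1416
blu px [220. 164.] c 404 202  size 50 x 24 long-axis deg 18.8  ztop 85 n 52
blu px [242. 234.] c 450 -1  size 77 x 43 long-axis deg -4.0  ztop 74 n 362
rail 841 [ 0.63134144 -0.20147298  0.16549027] [0.68296567 0.19625554 0.18327153] [0.07631673 0.65527796] [0.16962874 0.17649796 0.18066827]
coaster 1392 ((554.239013671875, 352.57330322265625), (118.96554565429688, 117.3768081665039), 82.64837646484375) 0.006940221457806404
tray 2527 ((554.291748046875, -374.2586669921875), (150.15420532226562, 168.6999969482422), 86.85960388183594) 0.007842712176128976
lid [0.52  0.199 0.038]
saucer [ 0.517 -0.204  0.003]
mug [ 0.755 -0.256  0.003]
sugar [0.769 0.227 0.147]
spice [0.72  0.334 0.102]
spoon [ 0.748 -0.074  0.011]
```

```bash
cat > plan.py <<'E'
import sys
from h import *
# args: x,y,z(mm),azimuth of tool y (deg)  ... -> shift mm + turn rad in current tool frame
o=r.get_obs(); T=R.from_rotvec(o['orientation']); p0=o['tcp_pos']
print('t %.1f tcp'%o['clock'],(p0*1000).round(1),'q',o['joints'].round(2),'F',np.round(o['contact_force'],2),'w %.4f'%o['grip_width'], 'yaw %.1f'%np.degrees(np.arctan2(*T.as_matrix()[[1,0],1])))
for a in sys.argv[1:]:
    x,y,z,d=map(float,a.split(','))
    az=np.arctan2(y,x); d=np.radians(d); d=az+(d-az+np.pi/2)%np.pi-np.pi/2
    yv=np.array([np.cos(d),np.sin(d),0]); zv=np.array([0,0,-1.]); G=np.stack([np.cross(yv,zv),yv,zv],1)
    rel=(T.inv()*R.from_matrix(G)).as_rotvec(); s=T.inv().apply(np.array([x,y,z])/1000-p0)*1000
    print(a,'->',s.round(1),rel.round(3),'rows %.1f'%max(np.linalg.norm(s)/50,np.linalg.norm(rel)/.15))
E
python3 plan.py 383,-325,231,10.6 383,-325,36,10.6
```

```text
t 0.1 tcp [ 284.7 -611.4  230.4] q [ 1.03  0.48  0.02  1.56 -0.01  1.11 -0.08] F [-0.13 -0.01  1.04] w 0.0852 yaw -65.0
383,-325,231,10.6 -> [ 2.100e+02 -2.182e+02 -2.000e-01] [-1.00e-03 -1.00e-03 -1.32e+00] rows 8.8
383,-325,36,10.6 -> [ 210.  -217.8  194.8] [-1.00e-03 -1.00e-03 -1.32e+00] rows 8.8
```

Call:
step_arm([
  [210,-218,0,0,0,-1.32,85],
  [210,-218,0,0,0,-1.32,85],
  [210,-218,0,0,0,-1.32,85],
  [210,-218,0,0,0,-1.32,85],
  [210,-218,0,0,0,-1.32,85],
  [210,-218,0,0,0,-1.32,85],
  [210,-218,0,0,0,-1.32,85],
  [210,-218,0,0,0,-1.32,85],
], grip_force=40)

```text
clock: 0.9
tcp_pos: [0.384, -0.3234, 0.2313]
orientation: [-2.136, -2.303, -0.0]
contact_force: [-1.1, -0.3, 0.6]
grip_width: 0.0848
gripper_force: 0.0
```

```bash
python3 plan.py 383,-325,231,10.6 383,-325,36,10.6; python3 -c "
from m import *
f=grab('side'); rects(cloud(f),f['image'])"
```

```text
t 0.9 tcp [ 384.  -323.4  231.3] q [ 0.85  0.21 -0.32  1.94  0.08  1.    0.58] F [-1.1  -0.31  0.63] w 0.0848 yaw 4.3
383,-325,231,10.6 -> [-1.5 -1.1  0.3] [-0.   -0.   -0.11] rows 0.7
383,-325,36,10.6 -> [ -1.6  -1.1 195.3] [-0.   -0.   -0.11] rows 3.9
yel px [231. 136.] c 432 471  size 64 x 52 long-axis deg 87.4  ztop 90 n 125
yel px [161. 170.] c 215 295  size 9 x 4 long-axis deg -31.4  ztop 81 n 9
yel px [232. 193.] c 433 169  size 93 x 36 long-axis deg 88.5  ztop 89 n 175
grn px [218. 349.] c 382 -327  size 89 x 58 long-axis deg -78.9  ztop 88 n 1414
blu px [228. 163.] c 425 310  size 29 x 11 long-axis deg 30.8  ztop 72 n 29
blu px [255. 233.] c 479 -5  size 45 x 17 long-axis deg 84.8  ztop 75 n 63
blu px [235. 236.] c 425 -305  size 7 x 2 long-axis deg -63.8  ztop 309 n 4
```

Call:
step_arm([
  [-1,-1,60,0,0,-0.11,85],
  [-1,-1,110,0,0,-0.11,85],
  [-1,-1,150,0,0,-0.11,85],
  [-1,-1,180,0,0,-0.11,85],
  [-1,-1,195,0,0,-0.11,85],
  [-1,-1,195,0,0,-0.11,85],
  [-1,-1,195,0,0,-0.11,30],
  [-1,-1,195,0,0,-0.11,30],
], grip_force=40)

```text
clock: 1.75
tcp_pos: [0.3835, -0.3274, 0.0376]
orientation: [2.018, 2.404, 0.0]
contact_force: [-3.3, -0.3, 4.7]
grip_width: 0.0598
gripper_force: 42.8
```

Call:
step_arm([
  [0,0,0,0,0,0,30],
  [0,0,0,0,0,0,30],
  [0,0,0,0,0,0,30],
  [0,0,0,0,0,0,30],
  [0,0,0,0,0,0,30],
  [0,0,0,0,0,0,30],
], grip_force=40)

```text
clock: 2.35
tcp_pos: [0.3835, -0.3274, 0.0376]
orientation: [2.018, 2.405, 0.0]
contact_force: [0.0, -0.1, 6.9]
grip_width: 0.0601
gripper_force: 45.2
```

Call:
step_arm([
  [0,0,-20,0,0,0,30],
  [0,0,-50,0,0,0,30],
  [0,0,-70,0,0,0,30],
  [0,0,-70,0,0,0,30],
  [0,0,-70,0,0,0,30],
  [0,0,-70,0,0,0,30],
  [0,0,-70,0,0,0,30],
  [0,0,-70,0,0,0,30],
])

```text
clock: 3.15
tcp_pos: [0.3818, -0.3263, 0.1053]
orientation: [-2.018, -2.406, -0.0]
contact_force: [0.4, -0.2, -5.7]
grip_width: 0.0595
gripper_force: 46.8
```

```bash
python3 plan.py 384,-325,196,10.6 554,-374,200,-3 554,-374,43,-3 554,353,200,-7 554,353,42,-7
```

```text
t 3.1 tcp [ 381.8 -326.3  105.3] q [ 0.84  0.38 -0.31  2.06  0.17  0.73  0.6 ] F [ 0.41 -0.23 -5.71] w 0.0595 yaw 10.0
384,-325,196,10.6 -> [  1.    2.2 -90.7] [-0.001 -0.001 -0.01 ] rows 1.8
554,-374,200,-3 -> [-76.8 161.1 -95. ] [-0.001 -0.001  0.227] rows 4.0
554,-374,43,-3 -> [-77.1 161.3  62. ] [-0.001 -0.001  0.227] rows 3.8
554,353,200,-7 -> [639.  287.7 -94.1] [-0.001 -0.001  0.297] rows 14.1
554,353,42,-7 -> [638.8 287.9  63.9] [-0.001 -0.001  0.297] rows 14.1
```

Call:
step_arm([
  [0,0,-50,0,0,0,30],
  [0,0,-94,0,0,0,30],
  [320,144,-94,0,0,0.15,30],
  [320,144,-94,0,0,0.15,30],
  [320,144,-94,0,0,0.15,30],
  [320,144,-94,0,0,0.15,30],
  [320,144,-94,0,0,0.15,30],
  [320,144,-94,0,0,0.15,30],
], grip_force=70)

```text
clock: 3.95
tcp_pos: [0.4548, -0.038, 0.2001]
orientation: [2.194, 2.249, -0.001]
contact_force: [1.9, -1.4, -5.3]
grip_width: 0.0592
gripper_force: 84.0
```

```bash
python3 plan.py 554,353,200,-7 554,353,43,-7
```

```text
t 4.0 tcp [454.8 -38.  200.1] q [ 0.42  0.19 -0.52  2.06  0.12  0.91 -0.15] F [ 1.93 -1.36 -5.33] w 0.0592 yaw 1.4
554,353,200,-7 -> [ 3.884e+02  1.088e+02 -1.000e-01] [-0.     0.     0.147] rows 8.1
554,353,43,-7 -> [388.5 108.8 156.9] [-0.     0.     0.147] rows 8.7
```

Call:
step_arm([
  [370,105,0,0,0,0.14,30],
  [370,105,0,0,0,0.14,30],
  [370,105,0,0,0,0.14,30],
  [370,105,0,0,0,0.14,30],
  [370,105,0,0,0,0.14,30],
  [370,105,0,0,0,0.14,30],
  [370,105,0,0,0,0.14,30],
  [370,105,0,0,0,0.14,30],
])

```text
clock: 4.75
tcp_pos: [0.5505, 0.3355, 0.1993]
orientation: [-2.344, -2.091, 0.001]
contact_force: [0.4, 0.1, -5.6]
grip_width: 0.06
gripper_force: 83.9
```

Call:
step_arm([
  [0,0,0,0,0,0,30],
  [0,0,0,0,0,0,30],
  [0,0,0,0,0,0,30],
])

```text
clock: 5.05
tcp_pos: [0.5506, 0.3309, 0.1992]
orientation: [2.346, 2.088, -0.004]
contact_force: [0.4, -1.0, -6.0]
grip_width: 0.0592
gripper_force: 84.4
```

```bash
python3 plan.py 554,353,200,-7 554,353,43,-7
python3 - <<'E'
from m import *
f=grab('top'); save(f,'t1'); rects(cloud(f),f['image'])
E
```

```text
t 5.0 tcp [550.6 330.9 199.2] q [-0.22  0.52 -0.58  1.64  0.31  1.08 -1.01] F [ 0.44 -1.   -6.02] w 0.0592 yaw -6.7
554,353,200,-7 -> [22.4  0.8 -0.8] [-0.001  0.002  0.006] rows 0.4
554,353,43,-7 -> [ 22.7   1.  156.2] [-0.001  0.002  0.006] rows 3.2
yel px [109. 245.] c 414 471  size 88 x 58 long-axis deg 0.2  ztop 88 n 606
yel px [205. 251.] c 324 128  size 4 x 0 long-axis deg -85.9  ztop 668 n 4
yel px [169. 295.] c 263 300  size 90 x 60 long-axis deg -32.0  ztop 88 n 668
blu px [342. 125.] c 733 -248  size 77 x 76 long-axis deg -4.0  ztop 87 n 123
blu px [270. 213.] c 467 1  size 44 x 42 long-axis deg 85.3  ztop 75 n 185
blu px [162. 248.] c 397 324  size 79 x 46 long-axis deg 13.6  ztop 75 n 393
```

Call:
step_arm([
  [22,1,0,0,0,0,30],
  [22,1,45,0,0,0,30],
  [22,1,90,0,0,0,30],
  [22,1,125,0,0,0,30],
  [22,1,145,0,0,0,30],
  [22,1,150,0,0,0,30],
  [22,1,153,0,0,0,30],
  [22,1,153,0,0,0,30],
])

```text
clock: 5.9
tcp_pos: [0.5552, 0.3544, 0.0486]
orientation: [2.346, 2.089, 0.003]
contact_force: [0.4, -1.0, -5.4]
grip_width: 0.0594
gripper_force: 88.4
```

```bash
python3 plan.py 554,353,43,-7
```

```text
t 5.9 tcp [555.2 354.4  48.6] q [-0.31  0.71 -0.51  1.7   0.44  0.85 -1.12] F [ 0.4  -0.95 -5.35] w 0.0594 yaw -6.6
554,353,43,-7 -> [-1.5 -1.1  5.6] [ 0.002 -0.001  0.006] rows 0.1
```

Call:
step_arm([
  [-1,-1,2,0,0,0,30],
  [-1,-1,3,0,0,0,30],
  [-1,-1,4,0,0,0,30],
  [-1,-1,5,0,0,0,30],
  [-1,-1,5,0,0,0,30],
])

```text
clock: 6.4
tcp_pos: [0.5535, 0.3537, 0.0438]
orientation: [2.345, 2.089, 0.001]
contact_force: [-2.5, -3.1, 4.6]
grip_width: 0.059
gripper_force: 89.8
```

Call:
step_arm([
  [0,0,0,0,0,0,85],
  [0,0,0,0,0,0,85],
  [0,0,0,0,0,0,85],
  [0,0,0,0,0,0,85],
  [0,0,-20,0,0,0,85],
  [0,0,-60,0,0,0,85],
  [0,0,-100,0,0,0,85],
  [0,0,-150,0,0,0,85],
])

```text
clock: 7.2
tcp_pos: [0.5523, 0.3528, 0.1925]
orientation: [-2.345, -2.09, 0.004]
contact_force: [1.2, -0.9, -0.7]
grip_width: 0.0852
gripper_force: 0.0
```

```bash
python3 plan.py 412,168,200,20.6
```

```text
t 7.2 tcp [552.3 352.8 192.5] q [-0.26  0.55 -0.58  1.61  0.33  1.09 -1.04] F [ 1.18 -0.87 -0.72] w 0.0852 yaw -6.6
412,168,200,20.6 -> [-199.7 -118.3   -6.9] [-0.003  0.001 -0.474] rows 4.6
```

Call:
step_arm([
  [-200,-118,-20,0,0,-0.474,85],
  [-200,-118,-20,0,0,-0.474,85],
  [-200,-118,-20,0,0,-0.474,85],
  [-200,-118,-20,0,0,-0.474,85],
  [-200,-118,-20,0,0,-0.474,85],
  [-200,-118,-20,0,0,-0.474,85],
  [-200,-118,-20,0,0,-0.474,85],
  [-200,-118,-20,0,0,-0.474,85],
], grip_force=40)

```text
clock: 8.0
tcp_pos: [0.4138, 0.1695, 0.2127]
orientation: [1.788, 2.583, 0.003]
contact_force: [0.5, -0.1, -0.6]
grip_width: 0.0849
gripper_force: 0.0
```

```bash
python3 - <<'E'
from m import *
for n in ('top','side','wrist'):
    print(n);f=grab(n); save(f,n+'2'); rects(cloud(f),f['image'])
E
python3 plan.py 412,168,200,20.6 412,168,37,20.6
```

```text
top
yel px [109. 245.] c 414 471  size 88 x 59 long-axis deg 0.5  ztop 88 n 612
yel px [169. 295.] c 263 299  size 90 x 60 long-axis deg -31.4  ztop 89 n 652
grn px [146. 194.] c 554 355  size 90 x 60 long-axis deg 86.0  ztop 96 n 464
blu px [342. 125.] c 733 -247  size 78 x 77 long-axis deg -3.8  ztop 87 n 121
blu px [269. 221.] c 451 2  size 75 x 44 long-axis deg -4.6  ztop 75 n 357
blu px [162. 248.] c 397 324  size 78 x 46 long-axis deg 13.1  ztop 75 n 394
side
yel px [224. 136.] c 412 470  size 87 x 63 long-axis deg 4.0  ztop 88 n 222
yel px [178. 168.] c 262 297  size 89 x 62 long-axis deg -33.1  ztop 88 n 312
yel px [227. 191.] c 411 168  size 94 x 58 long-axis deg -70.9  ztop 88 n 392
grn px [266. 145.] c 551 350  size 87 x 55 long-axis deg 84.6  ztop 95 n 240
grn px [267. 163.] c 548 311  size 52 x 8 long-axis deg -9.9  ztop 63 n 52
blu px [219. 164.] c 404 209  size 52 x 25 long-axis deg -0.3  ztop 85 n 52
blu px [242. 234.] c 449 -1  size 77 x 43 long-axis deg -5.1  ztop 74 n 365
wrist
yel px [165.  23.] c 287 272  size 74 x 36 long-axis deg 20.9  ztop 85 n 2307
yel px [251. 176.] c 413 169  size 90 x 59 long-axis deg -70.5  ztop 85 n 5089
grn px [457.  54.] c 553 350  size 82 x 61 long-axis deg 84.5  ztop 91 n 6399
blu px [292.  38.] c 398 321  size 80 x 40 long-axis deg 13.6  ztop 72 n 3910
blu px [236. 290.] c 451 2  size 80 x 47 long-axis deg -5.4  ztop 72 n 1847
t 8.2 tcp [413.4 169.6 212.2] q [ 0.17  0.2  -0.77  2.06  0.17  0.95 -0.33] F [-0.3   0.05 -0.06] w 0.0850 yaw 20.7
412,168,200,20.6 -> [-1.  -1.9 12.2] [ 0.    -0.001  0.001] rows 0.2
412,168,37,20.6 -> [ -1.2  -1.9 175.2] [ 0.    -0.001  0.001] rows 3.5
```

Green stands on the coaster, and yellow is unmoved. I'll grasp and lift yellow.

Call:
step_arm([
  [-1,-1,45,0,0,0,85],
  [-1,-1,90,0,0,0,85],
  [-1,-1,130,0,0,0,85],
  [-1,-1,160,0,0,0,85],
  [-1,-1,175,0,0,0,85],
  [-1,-1,175,0,0,0,85],
  [-1,-1,175,0,0,0,30],
  [-1,-1,175,0,0,0,30],
], grip_force=40)

```text
clock: 8.95
tcp_pos: [0.4132, 0.1678, 0.0383]
orientation: [1.789, 2.582, 0.002]
contact_force: [-6.1, -0.5, 15.3]
grip_width: 0.0598
gripper_force: 40.0
```

Call:
step_arm([
  [0,0,0,0,0,0,30],
  [0,0,0,0,0,0,30],
  [0,0,0,0,0,0,30],
  [0,0,0,0,0,0,30],
])

```text
clock: 9.35
tcp_pos: [0.4133, 0.1676, 0.0383]
orientation: [1.789, 2.581, 0.003]
contact_force: [-1.1, 0.2, 7.1]
grip_width: 0.0596
gripper_force: 44.4
```

Call:
step_arm([
  [0,0,-20,0,0,0,30],
  [0,0,-50,0,0,0,30],
  [0,0,-100,0,0,0,30],
  [0,0,-150,0,0,0,30],
  [0,0,-160,0,0,0,30],
  [0,0,-160,0,0,0,30],
  [0,0,-160,0,0,0,30],
  [0,0,-160,0,0,0,30],
])

```text
clock: 10.15
tcp_pos: [0.4111, 0.1662, 0.1954]
orientation: [-1.788, -2.581, 0.005]
contact_force: [0.0, -0.4, -2.8]
grip_width: 0.0597
gripper_force: 45.4
```

```bash
python3 plan.py 554,-374,200,-3 554,-374,46,-3
```

```text
t 10.2 tcp [411.1 166.2 195.4] q [ 0.19  0.22 -0.79  2.08  0.2   0.92 -0.35] F [ 0.05 -0.42 -2.83] w 0.0597 yaw 20.6
554,-374,200,-3 -> [-556.   -56.    -4.4] [-0.004  0.001  0.411] rows 11.2
554,-374,46,-3 -> [-556.   -55.4  149.6] [-0.004  0.001  0.411] rows 11.6
```

Call:
step_arm([
  [-300,-30,-5,0,0,0.22,30],
  [-300,-30,-5,0,0,0.22,30],
  [-300,-30,-5,0,0,0.22,30],
  [-300,-30,-5,0,0,0.22,30],
  [-300,-30,-5,0,0,0.22,30],
  [-300,-30,-5,0,0,0.22,30],
  [-300,-30,-5,0,0,0.22,30],
  [-300,-30,-5,0,0,0.22,30],
])

```text
clock: 10.95
tcp_pos: [0.4887, -0.1254, 0.2002]
orientation: [-2.063, -2.364, 0.002]
contact_force: [-0.4, 0.6, -3.3]
grip_width: 0.0594
gripper_force: 45.5
```

```bash
python3 plan.py 554,-374,200,-3 554,-374,46,-3
```

```text
t 10.9 tcp [ 488.7 -125.4  200.2] q [ 0.6   0.28 -0.55  1.96  0.18  0.95  0.09] F [-0.41  0.59 -3.31] w 0.0594 yaw 7.8
554,-374,200,-3 -> [-255.1   31.    -0.4] [-0.004 -0.002  0.188] rows 5.1
554,-374,46,-3 -> [-255.4   31.5  153.6] [-0.004 -0.002  0.188] rows 6.0
```

Call:
step_arm([
  [-254,31,0,0,0,0.188,30],
  [-254,31,0,0,0,0.188,30],
  [-254,31,0,0,0,0.188,30],
  [-254,31,0,0,0,0.188,30],
  [-254,31,0,0,0,0.188,30],
  [-254,31,0,0,0,0.188,30],
  [-254,31,0,0,0,0.188,30],
  [-254,31,0,0,0,0.188,30],
])

```text
clock: 11.75
tcp_pos: [0.556, -0.3682, 0.2012]
orientation: [-2.269, -2.168, -0.001]
contact_force: [-0.1, 0.5, -2.6]
grip_width: 0.0594
gripper_force: 45.6
```

```bash
python3 plan.py 554,-374,47,-3
```

```text
t 11.8 tcp [ 556.  -368.2  201.2] q [ 0.77  0.52 -0.4   1.58  0.22  1.08  0.27] F [-0.13  0.54 -2.59] w 0.0594 yaw -2.6
554,-374,47,-3 -> [ -6.2  -1.5 154.2] [-0.002 -0.003  0.007] rows 3.1
```

Call:
step_arm([
  [-5,-2,45,0,0,0,30],
  [-5,-2,90,0,0,0,30],
  [-5,-2,125,0,0,0,30],
  [-5,-2,145,0,0,0,30],
  [-5,-2,150,0,0,0,30],
  [-5,-2,153,0,0,0,30],
  [-5,-2,155,0,0,0,30],
  [-5,-2,155,0,0,0,30],
])

```text
clock: 12.55
tcp_pos: [0.5543, -0.3765, 0.0487]
orientation: [2.273, 2.165, 0.001]
contact_force: [-0.0, -0.3, -1.1]
grip_width: 0.0599
gripper_force: 45.6
```

```bash
python3 plan.py 554,-374,45,-3
```

```text
t 12.6 tcp [ 554.3 -376.5   48.7] q [ 0.75  0.69 -0.35  1.68  0.31  0.82  0.21] F [-0.03 -0.33 -1.09] w 0.0599 yaw -2.8
554,-374,45,-3 -> [ 2.5 -0.4  3.7] [0.002 0.001 0.004] rows 0.1
```

Call:
step_arm([
  [2,0,2,0,0,0,30],
  [2,0,3,0,0,0,30],
  [2,0,4,0,0,0,30],
  [2,0,4,0,0,0,30],
])

```text
clock: 12.95
tcp_pos: [0.5541, -0.3744, 0.0455]
orientation: [2.274, 2.166, 0.0]
contact_force: [-4.4, 3.4, 10.3]
grip_width: 0.0597
gripper_force: 46.6
```

Call:
step_arm([
  [0,0,0,0,0,0,85],
  [0,0,0,0,0,0,85],
  [0,0,0,0,0,0,85],
  [0,0,0,0,0,0,85],
  [0,0,-20,0,0,0,85],
  [0,0,-60,0,0,0,85],
  [0,0,-100,0,0,0,85],
  [0,0,-150,0,0,0,85],
])

```text
clock: 13.75
tcp_pos: [0.5524, -0.374, 0.1932]
orientation: [-2.273, -2.164, 0.001]
contact_force: [0.1, -1.2, 0.2]
grip_width: 0.0849
gripper_force: 0.0
```

```bash
python3 plan.py 451,1,200,85.1 451,1,42,85.1
```

```text
t 13.8 tcp [ 552.4 -374.   193.2] q [ 0.78  0.53 -0.4   1.59  0.23  1.07  0.27] F [ 0.06 -1.17  0.17] w 0.0849 yaw -2.8
451,1,200,85.1 -> [ 369.6 -119.6   -5.8] [-1.000e-03 -3.000e-03 -1.534e+00] rows 10.2
451,1,42,85.1 -> [ 369.4 -119.2  152.2] [-1.000e-03 -3.000e-03 -1.534e+00] rows 10.2
```

Call:
step_arm([
  [370,-119,-5,0,0,-1.534,85],
  [370,-119,-5,0,0,-1.534,85],
  [370,-119,-5,0,0,-1.534,85],
  [370,-119,-5,0,0,-1.534,85],
  [370,-119,-5,0,0,-1.534,85],
  [370,-119,-5,0,0,-1.534,85],
  [370,-119,-5,0,0,-1.534,85],
  [370,-119,-5,0,0,-1.534,85],
], grip_force=30)

```text
clock: 14.55
tcp_pos: [0.4516, 0.0036, 0.1986]
orientation: [0.642, 3.075, -0.0]
contact_force: [0.3, 0.7, 0.1]
grip_width: 0.085
gripper_force: 0.0
```

Call:
step_arm([
  [0,0,0,0,0,-0.32,85],
  [0,0,0,0,0,-0.32,85],
  [0,0,0,0,0,-0.32,85],
  [0,0,0,0,0,-0.32,85],
])

```text
clock: 14.95
tcp_pos: [0.4527, 0.0007, 0.1983]
orientation: [-0.162, -3.137, -0.0]
contact_force: [0.6, -0.8, -0.9]
grip_width: 0.0846
gripper_force: 0.0
```

```bash
python3 - <<'E'
from m import *
for n in ('top','wrist'):
    print(n);f=grab(n); rects(cloud(f),f['image'])
E
python3 plan.py 451,1,200,85.1 451,1,40,85.1
```

```text
top
yel px [391. 178.] c 554 -372  size 90 x 59 long-axis deg 86.0  ztop 95 n 575
yel px [109. 245.] c 414 471  size 88 x 59 long-axis deg 0.4  ztop 88 n 605
yel px [169. 295.] c 263 299  size 90 x 59 long-axis deg -31.6  ztop 88 n 663
grn px [149. 196.] c 554 355  size 91 x 61 long-axis deg 84.8  ztop 94 n 587
blu px [342. 125.] c 732 -248  size 77 x 77 long-axis deg -2.4  ztop 87 n 122
blu px [265. 224.] c 445 44  size 7 x 1 long-axis deg -89.2  ztop 273 n 4
blu px [162. 248.] c 397 324  size 79 x 46 long-axis deg 12.6  ztop 75 n 385
wrist
yel px [508.   2.] c 306 285  size 12 x 1 long-axis deg 62.3  ztop 7 n 39
yel px [  9. 274.] c 562 -330  size 49 x 3 long-axis deg -4.6  ztop 38 n 222
grn px [505. 222.] c 557 308  size 45 x 3 long-axis deg -5.7  ztop 25 n 189
blu px [509.  86.] c 401 301  size 76 x 3 long-axis deg 13.6  ztop 7 n 242
blu px [253. 173.] c 451 1  size 79 x 46 long-axis deg -5.9  ztop 72 n 3474
blu px [ 81. 367.] c 695 -260  size 24 x 3 long-axis deg -77.7  ztop 68 n 86
blu px [109. 378.] c 710 -220  size 15 x 3 long-axis deg 34.6  ztop 63 n 57
t 15.1 tcp [452.7   0.6 198.3] q [ 0.66  0.26 -0.9   2.05  0.25  0.94  1.09] F [-0.3  -0.39 -1.04] w 0.0848 yaw 84.1
451,1,200,85.1 -> [ 1.8  0.2 -1.7] [ 0.    -0.    -0.018] rows 0.1
451,1,40,85.1 -> [  1.8   0.2 158.3] [ 0.    -0.    -0.018] rows 3.2
```

Call:
step_arm([
  [2,0,45,0,0,-0.018,85],
  [2,0,90,0,0,-0.018,85],
  [2,0,130,0,0,-0.018,85],
  [2,0,150,0,0,-0.018,85],
  [2,0,158,0,0,-0.018,85],
  [2,0,158,0,0,-0.018,85],
  [2,0,158,0,0,-0.018,30],
  [2,0,158,0,0,-0.018,30],
], grip_force=30)

```text
clock: 15.85
tcp_pos: [0.4519, 0.001, 0.0416]
orientation: [0.13, 3.136, -0.0]
contact_force: [-0.1, 0.3, 0.2]
grip_width: 0.0587
gripper_force: 0.0
```

Call:
step_arm([
  [0,0,0,0,0,0,30],
  [0,0,0,0,0,0,30],
  [0,0,0,0,0,0,30],
  [0,0,0,0,0,0,30],
])

```text
clock: 16.25
tcp_pos: [0.4517, 0.0009, 0.0415]
orientation: [0.13, 3.137, -0.001]
contact_force: [-0.8, -0.8, 8.1]
grip_width: 0.0455
gripper_force: 29.7
```

Call:
step_arm([
  [0,0,-50,0,0,0,30],
  [0,0,-100,0,0,0,30],
  [0,0,-150,0,0,0,30],
  [0,0,-200,0,0,0,30],
  [0,0,-220,0,0,0,30],
  [0,0,-220,0,0,0,30],
  [0,0,-220,0,0,0,30],
])

```text
clock: 16.95
tcp_pos: [0.4503, 0.0007, 0.2602]
orientation: [0.13, 3.138, -0.002]
contact_force: [-0.3, 0.3, -1.6]
grip_width: 0.0455
gripper_force: 32.6
```

```bash
python3 plan.py 650,-65,260,-4.4; python3 -c "
from m import *
f=grab('side'); save(f,'s3'); rects(cloud(f),f['image'])"
```

```text
t 16.9 tcp [450.3   0.7 260.2] q [ 0.74  0.17 -0.96  1.98  0.16  1.06  1.2 ] F [-0.32  0.33 -1.63] w 0.0455 yaw 85.3
650,-65,260,-4.4 -> [-204.4  -49.     0.4] [-1.000e-03  1.000e-03  1.565e+00] rows 10.4
yel px [219. 136.] c 415 11  size 38 x 15 long-axis deg 72.6  ztop 290 n 41
yel px [178. 168.] c 262 296  size 87 x 58 long-axis deg -31.0  ztop 88 n 312
yel px [313. 356.] c 553 -374  size 89 x 60 long-axis deg 86.5  ztop 95 n 1638
grn px [266. 145.] c 551 349  size 85 x 55 long-axis deg 84.6  ztop 95 n 235
grn px [267. 163.] c 550 312  size 55 x 9 long-axis deg -7.2  ztop 63 n 54
blu px [232. 164.] c 448 -9  size 80 x 53 long-axis deg -3.4  ztop 293 n 303
```

Call:
step_arm([
  [-200,-49,0,0,0,1.565,30],
  [-200,-49,0,0,0,1.565,30],
  [-200,-49,0,0,0,1.565,30],
  [-200,-49,0,0,0,1.565,30],
  [-200,-49,0,0,0,1.565,30],
  [-200,-49,0,0,0,1.565,30],
  [-200,-49,0,0,0,1.565,30],
  [-200,-49,0,0,0,1.565,30],
])

```text
clock: 17.8
tcp_pos: [0.645, -0.0637, 0.2572]
orientation: [-1.883, -2.51, 0.004]
contact_force: [-0.5, 0.8, -1.6]
grip_width: 0.0454
gripper_force: 32.4
```

```bash
python3 - <<'E'
from m import *
z=np.load('top0.npz'); p=z['p']; f=grab('top'); K=f['mtx']; Rm=f['R']; C=-Rm.T@f['t']
m=(p[...,2]>.16)&(p[...,2]<.19)&(p[...,0]>.6)&(p[...,0]<.72)&(abs(p[...,1])<.15)
pts=[]
for u in range(512):
    v=np.where(m[:,u])[0]
    if len(v)>=3:
        d=Rm.T@np.linalg.inv(K)@[u,v.mean(),1]; pts.append(C+d*(.170-C[2])/d[2])
pts=np.array(pts); c=np.polyfit(pts[:,1],pts[:,0],1); print('bar axis top x=',c,np.degrees(np.arctan(c[0])),pts[:,1].min(),pts[:,1].max(),np.std(pts[:,0]-np.polyval(c,pts[:,1])))
f=grab('side'); save(f,'s4'); q=cloud(f); m=(q[...,2]>.165)&(q[...,2]<.19)&(q[...,0]>.6)&(q[...,0]<.72)&(abs(q[...,1])<.17)
b=q[m]; print('side raw',np.polyfit(b[:,1],b[:,0],1),len(b),np.percentile(b[:,2],97))
E
python3 plan.py 650,-65,260,-4.4
```

```text
bar axis top x= [0.0749255  0.65742056] 4.284908777040549 -0.15069265549742084 0.14848950939181557 0.00046102903134293455
side raw [0.07632482 0.65312628] 282 0.1808975755833208
t 17.9 tcp [645.1 -63.7 257.8] q [ 0.43  0.48 -0.6   1.56  0.28  1.2   0.06] F [-0.46  0.12 -2.04] w 0.0454 yaw 16.5
650,-65,260,-4.4 -> [-2.6  4.3 -2.2] [-0.004 -0.     0.365] rows 2.4
```

View pics/s4.png

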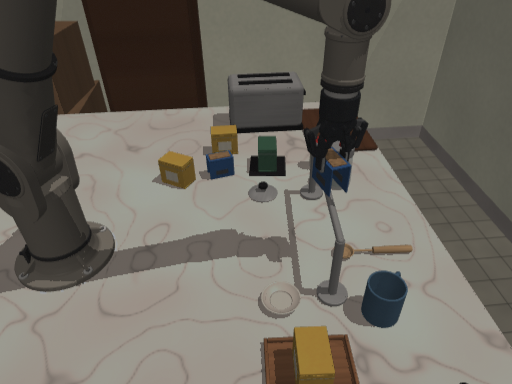

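The side view shows the trivet held level over the bar at (335,172), the green tin on the coaster at (267,155) and the yellow tin in the tray at (313,350).

Call:
step_arm([
  [-3,6,0,0,0,0.365,30],
  [-3,6,0,0,0,0.365,30],
  [-3,6,0,0,0,0.365,30],
  [-3,6,0,0,0,0.365,30],
  [-3,6,0,0,0,0.365,30],
  [-3,6,0,0,0,0.365,30],
])

```text
clock: 18.5
tcp_pos: [0.6524, -0.0652, 0.2597]
orientation: [-2.301, -2.138, 0.001]
contact_force: [-0.6, -0.7, -1.9]
grip_width: 0.0451
gripper_force: 32.5
```

```bash
python3 plan.py 652.5,-65,260,-4.3 652.5,-65,156,-4.3
python3 - <<'E'
from m import *
f=grab('wrist'); save(f,'w5'); q=cloud(f)
f=grab('side'); q=cloud(f)
E
```

```text
t 18.5 tcp [652.4 -65.2 259.7] q [ 0.37  0.47 -0.52  1.54  0.25  1.19 -0.27] F [-0.64 -0.69 -1.85] w 0.0451 yaw -4.2
652.5,-65,260,-4.3 -> [ 0.2  0.1 -0.3] [-0.001 -0.     0.002] rows 0.0
652.5,-65,156,-4.3 -> [  0.2   0.2 103.7] [-0.001 -0.     0.002] rows 2.1
```

View pics/w5.png

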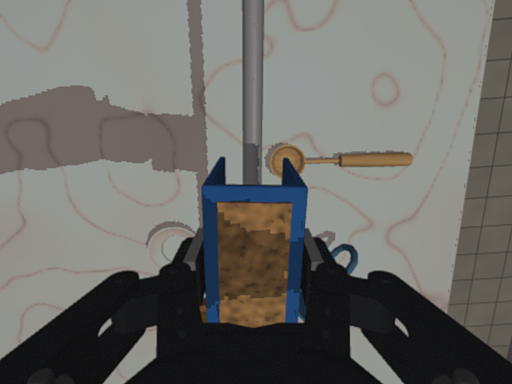

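The wrist view shows the trivet centred at u≈255 with the bar at u≈253, so it is straddling the bar. I'll lower it.

Call:
step_arm([
  [0,0,30,0,0,0,30],
  [0,0,60,0,0,0,30],
  [0,0,85,0,0,0,30],
  [0,0,95,0,0,0,30],
  [0,0,100,0,0,0,30],
  [0,0,103,0,0,0,30],
  [0,0,103,0,0,0,30],
])

```text
clock: 19.3
tcp_pos: [0.6533, -0.0652, 0.1582]
orientation: [2.303, 2.135, 0.002]
contact_force: [-0.1, -0.2, -1.7]
grip_width: 0.0452
gripper_force: 32.6
```

Call:
step_arm([
  [0,0,1,0,0,0,30],
  [0,0,2,0,0,0,30],
  [0,0,3,0,0,0,30],
  [0,0,3,0,0,0,30],
])

```text
clock: 19.7
tcp_pos: [0.6527, -0.0653, 0.1544]
orientation: [2.304, 2.135, 0.0]
contact_force: [-0.4, -0.2, -1.5]
grip_width: 0.0457
gripper_force: 32.6
```

Call:
step_arm([
  [0,0,1,0,0,0,30],
  [0,0,2,0,0,0,30],
  [0,0,2,0,0,0,30],
  [0,0,2,0,0,0,30],
])

```text
clock: 20.1
tcp_pos: [0.6528, -0.0653, 0.1536]
orientation: [2.304, 2.135, 0.0]
contact_force: [-3.2, -0.4, 6.9]
grip_width: 0.0453
gripper_force: 33.3
```

Call:
step_arm([
  [0,0,0,0,0,0,85],
  [0,0,0,0,0,0,85],
  [0,0,0,0,0,0,85],
  [0,0,0,0,0,0,85],
  [0,0,-20,0,0,0,85],
  [0,0,-60,0,0,0,85],
  [0,0,-100,0,0,0,85],
  [0,0,-110,0,0,0,85],
])

```text
clock: 20.9
tcp_pos: [0.655, -0.0648, 0.2675]
orientation: [2.3, 2.132, 0.009]
contact_force: [0.8, 0.3, 0.1]
grip_width: 0.0847
gripper_force: 0.0
```

```bash
python3 plan.py 397,323,260,103.3
python3 - <<'E'
from m import *
f=grab('wrist'); save(f,'w6'); rects(cloud(f),f['image'])
f=grab('top'); rects(cloud(f),f['image'])
E
```

```text
t 20.9 tcp [655.  -64.8 267.5] q [ 0.37  0.47 -0.52  1.53  0.25  1.2  -0.27] F [0.84 0.33 0.06] w 0.0847 yaw -4.4
397,323,260,103.3 -> [ 367.1 -286.8    5.5] [ 0.006  0.007 -1.879] rows 12.5
yel px [202. 321.] c 641 -53  size 11 x 2 long-axis deg -4.1  ztop 341 n 146
blu px [249. 186.] c 653 -62  size 86 x 46 long-axis deg 84.5  ztop 184 n 4698
blu px [314. 283.] c 730 -251  size 79 x 71 long-axis deg -67.8  ztop 90 n 584
yel px [405. 174.] c 556 -406  size 66 x 34 long-axis deg 22.4  ztop 97 n 137
yel px [109. 245.] c 414 471  size 88 x 59 long-axis deg 0.2  ztop 88 n 598
yel px [169. 295.] c 262 299  size 90 x 60 long-axis deg -31.8  ztop 89 n 659
grn px [149. 195.] c 554 354  size 90 x 61 long-axis deg 85.6  ztop 94 n 589
blu px [288. 148.] c 590 -57  size 25 x 17 long-axis deg 38.0  ztop 373 n 31
blu px [162. 248.] c 397 324  size 79 x 46 long-axis deg 14.1  ztop 75 n 401
```

View pics/w6.png

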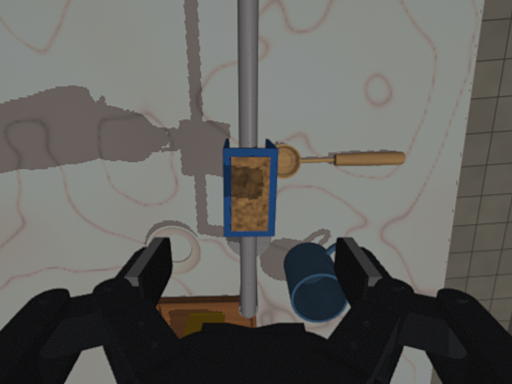

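The wrist view shows the first trivet hanging square on the bar at (249,188). On to the second.

Call:
step_arm([
  [367,-287,5,0,0,-1.879,85],
  [367,-287,5,0,0,-1.879,85],
  [367,-287,5,0,0,-1.879,85],
  [367,-287,5,0,0,-1.879,85],
  [367,-287,5,0,0,-1.879,85],
  [367,-287,5,0,0,-1.879,85],
  [367,-287,5,0,0,-1.879,85],
  [367,-287,5,0,0,-1.879,85],
])

```text
clock: 21.8
tcp_pos: [0.4288, 0.2681, 0.2564]
orientation: [-0.687, -3.064, 0.003]
contact_force: [0.7, -0.0, -0.0]
grip_width: 0.0851
gripper_force: 0.0
```

```bash
python3 plan.py 397,323,200,103.5
```

```text
t 21.8 tcp [428.8 268.1 256.4] q [ 0.11  0.3  -0.94  1.88  0.27  1.1   0.2 ] F [ 0.7  -0.01 -0.02] w 0.0851 yaw 64.7
397,323,200,103.5 -> [52.2 36.2 56.3] [-0.002 -0.002 -0.677] rows 4.5
```

Call:
step_arm([
  [48,33,56,0,0,-0.65,85],
  [48,33,56,0,0,-0.65,85],
  [48,33,56,0,0,-0.65,85],
  [48,33,56,0,0,-0.65,85],
  [48,33,56,0,0,-0.65,85],
  [48,33,56,0,0,-0.65,85],
  [48,33,56,0,0,-0.65,85],
  [48,33,56,0,0,-0.65,85],
])

```text
clock: 22.6
tcp_pos: [0.4017, 0.3178, 0.2015]
orientation: [0.317, -3.125, 0.001]
contact_force: [0.2, 0.1, -0.7]
grip_width: 0.085
gripper_force: 0.0
```

```bash
python3 - <<'E'
from m import *
f=grab('wrist'); rects(cloud(f),f['image'])
E
python3 plan.py 397,323,40,103.5
```

```text
yel px [260.  34.] c 262 299  size 89 x 60 long-axis deg -31.6  ztop 85 n 6147
yel px [391. 214.] c 414 471  size 90 x 61 long-axis deg 0.1  ztop 85 n 4807
grn px [257. 296.] c 544 354  size 90 x 44 long-axis deg 85.4  ztop 91 n 2269
blu px [260. 171.] c 397 324  size 80 x 45 long-axis deg 13.4  ztop 72 n 3430
t 22.6 tcp [401.7 317.9 201.7] q [ 0.06  0.44 -1.06  1.92  0.44  1.04  0.58] F [-0.54  0.72  0.3 ] w 0.0850 yaw 101.6
397,323,40,103.5 -> [  3.5   6.  161.7] [-0.    -0.    -0.033] rows 3.2
```

Call:
step_arm([
  [3,6,45,0,0,-0.033,85],
  [3,6,90,0,0,-0.033,85],
  [3,6,130,0,0,-0.033,85],
  [3,6,152,0,0,-0.033,85],
  [3,6,160,0,0,-0.033,85],
  [3,6,160,0,0,-0.033,85],
  [3,6,160,0,0,-0.033,30],
  [3,6,160,0,0,-0.033,30],
], grip_force=30)

```text
clock: 23.45
tcp_pos: [0.3986, 0.3242, 0.0435]
orientation: [-0.369, 3.118, 0.002]
contact_force: [0.1, 0.0, 0.1]
grip_width: 0.0588
gripper_force: 0.0
```

Call:
step_arm([
  [0,0,0,0,0,0,30],
  [0,0,0,0,0,0,30],
  [0,0,0,0,0,0,30],
  [0,0,0,0,0,0,30],
])

```text
clock: 23.85
tcp_pos: [0.3985, 0.3241, 0.0433]
orientation: [-0.369, 3.118, 0.001]
contact_force: [-0.6, -0.0, 7.3]
grip_width: 0.0455
gripper_force: 31.8
```

Call:
step_arm([
  [0,0,-50,0,0,0,30],
  [0,0,-100,0,0,0,30],
  [0,0,-150,0,0,0,30],
  [0,0,-200,0,0,0,30],
  [0,0,-218,0,0,0,30],
  [0,0,-218,0,0,0,30],
  [0,0,-218,0,0,0,30],
])

```text
clock: 24.55
tcp_pos: [0.3977, 0.3226, 0.2595]
orientation: [-0.369, 3.12, -0.002]
contact_force: [0.3, -0.2, -1.0]
grip_width: 0.0455
gripper_force: 32.1
```

```bash
python3 plan.py 662.5,70,260,-4.3
```

```text
t 24.6 tcp [397.7 322.6 259.5] q [ 0.11  0.37 -1.12  1.85  0.37  1.15  0.67] F [ 0.26 -0.22 -0.99] w 0.0455 yaw 103.5
662.5,70,260,-4.3 -> [-1.986e+02 -3.075e+02 -2.000e-01] [-1.000e-03  1.000e-03  1.881e+00] rows 12.5
```

Call:
step_arm([
  [-198,-307,0,0,0,1.88,30],
  [-198,-307,0,0,0,1.88,30],
  [-198,-307,0,0,0,1.88,30],
  [-198,-307,0,0,0,1.88,30],
  [-198,-307,0,0,0,1.88,30],
  [-198,-307,0,0,0,1.88,30],
  [-198,-307,0,0,0,1.88,30],
  [-198,-307,0,0,0,1.88,30],
])

```text
clock: 25.35
tcp_pos: [0.6644, 0.064, 0.256]
orientation: [-1.475, -2.772, 0.008]
contact_force: [0.0, -0.7, -2.0]
grip_width: 0.0456
gripper_force: 32.1
```

```bash
python3 plan.py 662.5,70,260,-4.3
```

```text
t 25.4 tcp [664.4  64.  256. ] q [ 0.28  0.54 -0.69  1.51  0.35  1.23  0.13] F [ 0.03 -0.68 -2.  ] w 0.0456 yaw 34.0
662.5,70,260,-4.3 -> [ 6.1  1.8 -4. ] [-0.005  0.003  0.668] rows 4.5
```

Call:
step_arm([
  [3,-1,0,0,0,0.668,30],
  [3,-1,0,0,0,0.668,30],
  [3,-1,0,0,0,0.668,30],
  [3,-1,0,0,0,0.668,30],
  [3,-1,0,0,0,0.668,30],
  [3,-1,0,0,0,0.668,30],
  [3,-1,0,0,0,0.668,30],
])

```text
clock: 26.05
tcp_pos: [0.6587, 0.073, 0.2581]
orientation: [-2.285, -2.154, 0.004]
contact_force: [0.6, -0.6, -1.2]
grip_width: 0.0453
gripper_force: 32.1
```

```bash
python3 plan.py 662.5,70,260,-4.3
python3 - <<'E'
from m import *
f=grab('wrist'); save(f,'w7')
E
```

```text
t 26.1 tcp [658.7  73.  258.1] q [ 0.18  0.5  -0.56  1.52  0.27  1.2  -0.48] F [ 0.55 -0.59 -1.23] w 0.0453 yaw -3.4
662.5,70,260,-4.3 -> [-2.8  3.9 -1.9] [-0.003  0.001  0.016] rows 0.1
```

View pics/w7.png

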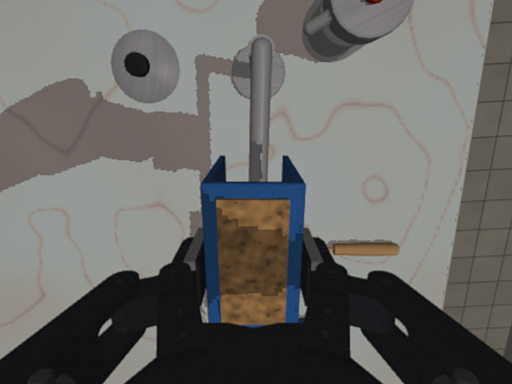

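The wrist view shows the trivet centred at u≈254 and the bar at u≈259, so I'll shift by about +4 mm in tool y, which agrees with the plan. The other trivet is well clear.

Call:
step_arm([
  [-2,4,0,0,0,0.016,30],
  [-2,4,0,0,0,0.016,30],
  [-2,4,0,0,0,0.016,30],
])

```text
clock: 26.4
tcp_pos: [0.6635, 0.0706, 0.2599]
orientation: [-2.305, -2.134, 0.0]
contact_force: [-0.2, 0.2, -0.4]
grip_width: 0.0454
gripper_force: 32.1
```

```bash
python3 plan.py 662.5,70,157,-4.3
```

```text
t 26.4 tcp [663.5  70.6 259.9] q [ 0.18  0.5  -0.55  1.51  0.27  1.21 -0.49] F [-0.24  0.16 -0.4 ] w 0.0454 yaw -4.4
662.5,70,157,-4.3 -> [ -0.7  -1.  102.9] [-0.    -0.    -0.002] rows 2.1
```

Call:
step_arm([
  [0,-1,30,0,0,0,30],
  [0,-1,60,0,0,0,30],
  [0,-1,85,0,0,0,30],
  [0,-1,95,0,0,0,30],
  [0,-1,100,0,0,0,30],
  [0,-1,103,0,0,0,30],
  [0,-1,103,0,0,0,30],
])

```text
clock: 27.1
tcp_pos: [0.663, 0.0712, 0.1579]
orientation: [2.305, 2.134, 0.002]
contact_force: [0.1, -0.2, -1.5]
grip_width: 0.0453
gripper_force: 32.0
```

Call:
step_arm([
  [0,0,1,0,0,0,30],
  [0,0,2,0,0,0,30],
  [0,0,3,0,0,0,30],
  [0,0,3,0,0,0,30],
])

```text
clock: 27.5
tcp_pos: [0.6628, 0.0711, 0.1552]
orientation: [2.305, 2.134, 0.001]
contact_force: [-2.1, -0.5, 4.5]
grip_width: 0.0458
gripper_force: 32.7
```

Seated. I'll release it, rise, and retreat.

Call:
step_arm([
  [0,0,0,0,0,0,85],
  [0,0,0,0,0,0,85],
  [0,0,0,0,0,0,85],
  [0,0,0,0,0,0,85],
  [0,0,-20,0,0,0,85],
  [0,0,-60,0,0,0,85],
  [0,0,-100,0,0,0,85],
  [0,0,-130,0,0,0,85],
])

```text
clock: 28.3
tcp_pos: [0.6629, 0.0713, 0.2867]
orientation: [2.304, 2.134, 0.003]
contact_force: [0.3, 0.8, 0.1]
grip_width: 0.0851
gripper_force: 0.0
```

Call:
step_arm([
  [0,-190,-20,0,0,0,85],
  [0,-190,-20,0,0,0,85],
  [0,-190,-20,0,0,0,85],
  [0,-190,-20,0,0,0,85],
  [0,-190,-20,0,0,0,85],
  [0,-190,-20,0,0,0,85],
])

```text
clock: 28.9
tcp_pos: [0.4728, 0.0855, 0.3047]
orientation: [2.304, 2.133, 0.001]
contact_force: [-0.2, 0.4, 0.2]
grip_width: 0.085
gripper_force: 0.0
```

```bash
python3 plan.py
python3 - <<'E'
from m import *
for n in('top','side'):
    print(n);f=grab(n);save(f,n+'8');p=cloud(f);rects(p,f['image'])
    if n=='top':
        for nm,(u,v) in dict(lid=(202,204),saucer=(333,198),mug=(341,125),sugar=(184,113),spice=(151,137),spoon=(285,130)).items(): print(nm,p[v,u].round(3))
E
```

```text
t 28.9 tcp [472.8  85.5 304.7] q [ 0.28  0.13 -0.65  1.88  0.09  1.16 -0.47] F [-0.2   0.39  0.23] w 0.0850 yaw -4.4
top
yel px [391. 178.] c 554 -372  size 90 x 59 long-axis deg 86.3  ztop 95 n 581
yel px [109. 245.] c 414 471  size 89 x 58 long-axis deg 0.3  ztop 88 n 601
yel px [169. 295.] c 263 299  size 90 x 60 long-axis deg -31.8  ztop 88 n 660
grn px [149. 195.] c 554 355  size 91 x 61 long-axis deg 85.1  ztop 94 n 588
blu px [342. 125.] c 732 -248  size 78 x 76 long-axis deg -7.7  ztop 87 n 122
blu px [288. 148.] c 652 -64  size 78 x 44 long-axis deg 85.6  ztop 186 n 425
lid [0.52  0.199 0.037]
saucer [ 0.517 -0.203  0.005]
mug [ 0.754 -0.256  0.005]
sugar [0.769 0.227 0.147]
spice [0.72  0.333 0.103]
spoon [ 0.747 -0.074  0.013]
side
yel px [224. 138.] c 415 473  size 87 x 70 long-axis deg -0.3  ztop 88 n 228
yel px [177. 168.] c 263 297  size 87 x 61 long-axis deg -31.0  ztop 88 n 312
yel px [313. 356.] c 553 -373  size 90 x 60 long-axis deg 86.1  ztop 95 n 1635
grn px [266. 145.] c 551 350  size 83 x 56 long-axis deg 82.7  ztop 95 n 236
grn px [267. 163.] c 548 310  size 51 x 10 long-axis deg -6.1  ztop 63 n 52
blu px [319. 173.] c 659 34  size 154 x 47 long-axis deg 85.5  ztop 186 n 369
blu px [326. 206.] c 650 -85  size 119 x 46 long-axis deg 84.6  ztop 186 n 457
```

View pics/top8.png

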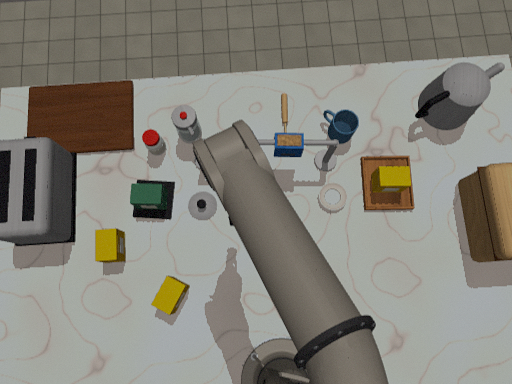

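View pics/side8.png

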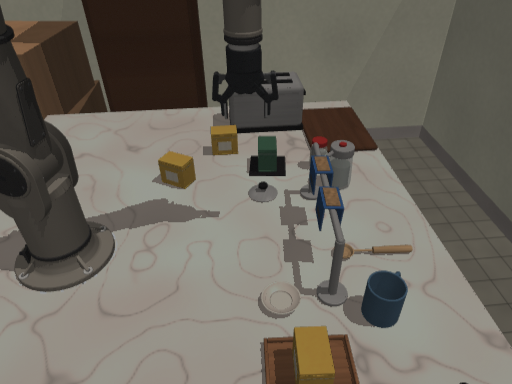

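The top view shows green on the coaster at (149,195), yellow in the tray at (391,178) and the bystanders unmoved. The side view shows both trivets hanging, at (320,172) and (329,205). No third trivet shows in any view.

```bash
python3 -c "
from bench import r
print(r.hand_in())"
```

```text
the job is handed in; nothing more can be done
None
```

I handed the job in at about 29 s, and the system gave no verdict: the green tin is the heavier (about 0.65 kg) and stands on the coaster, the yellow one (about 0.25 kg) is in the tray, both blue trivets hang on the rail (I found no third), and the bystanders had not moved.

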